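# Slide the drive sled into the cloning dock past its sprung gate

## Task

Load the drive into the dock for cloning: press down the long bar beside the slide with one fingertip to raise the sprung gate, and while holding it there use the other finger to push the sled gently by its upright plate along the slide, past the open gate and fully home against the connector head. Then let the bar up so that the gate drops shut behind the sled. Only push: do not lift the sled, never let the gate and the sled touch each other, and leave the tools around the dock where they are.

Things in the scene. Friction and masses are not known exactly. Their poses are not given: they have to be found in the camera images.
- dock: fixed drive dock: aluminium base plate with two low guide rails forming a slide (81 mm between rails, rail tops 16 mm and floor 4 mm above the bench), ending in a grey connector head, face at x = +0.116, 96 mm wide, 46 mm high. Origin on the bench under the slide's middle line, in the gate's plane; x along the slide to the head, y left of that, z up. Clutter stands 10 mm or more beside it.
- slide_entry (a point): middle of the slide's floor near its open end, at dock x = -0.200; the base plate ends at dock x = -0.215 and is 120 mm wide
- gate_shaft (a point): on the axis of the gate's hinge shaft, in the gate's plane: dock x = 0, y = +0.056, 40 mm above the bench. The shaft, 8 mm thick, runs along the slide from here back to dock x = -0.212, in three bearing blocks 16 mm wide and 49 mm high
- gate_angle (a joint): gate angle about its shaft, rad: 0 shut (blade across the slide, lower edge 16 mm above the bench, from dock y = +0.030 to -0.026), 0.6 fully open at its stop; from 0.4 on the blade clears the sled. A spring shuts it: about 2 N down on the press bar starts it, about 4 N holds it fully open. The gate never yields along the slide.
- gate: the gate: steel blade (4 mm thick, across the slide), hinge shaft and press bar in one piece; origin on the shaft in the blade's plane; shut, its axes are the dock's. Fully open the blade's tip is 91 mm above the bench. The press bar, parallel to the slide on its +y side, opens it: round, 14 mm thick, black rubber, bent arms at its ends.
- bar_middle (a point): top of the press bar half-way along it (dock x = -0.114), moving with it. Shut: bar axis at dock y = +0.090, top 53 mm above the bench; fully down: y = +0.087, top 33 mm (37 mm at gate angle 0.5). The bar may be pressed anywhere between its arms, and a fingertip can slide along it.
- bar_outer_end (a point): top of the press bar at its end by the slide's entry (dock x = -0.205); it moves with the bar
- bar_gate_end (a point): top of the press bar at its end by the gate (dock x = -0.023); it moves with the bar
- sled: grey tray with a 2.5 inch drive screwed in, 0.26 kg, body 106 x 78 x 20 mm; origin at the centre of the body's underside, x towards the head. A flat tongue behind it, 5 mm high, carries an upright push plate 48 mm wide. Starts with its front 10 to 30 mm short of the gate. Home, its front touches the head, origin at dock x = +0.063, and the gate shuts 8 mm behind the body, over the tongue.
- push_face (a point): rear face of the sled's push plate, on its middle line, 30 mm above the sled's underside (34 mm above the bench), 97 mm behind the sled's origin; the plate's top is 14 mm higher. At home this plate stays 34 mm outside the gate.
- screw_dish: bystander: steel dish of screws, 85 mm across, 18 mm high, beside the slide on its -y side; origin under its centre
- driver_red: bystander: small screwdriver lying along the slide on its -y side, 142 mm long; origin under its middle
- flux_tub: bystander: small round tub, 47 mm across, 29 mm high, beside the connector head end on the +y side; origin under its centre
- tweezers: bystander: tweezers, 126 mm, lying on the bench on the press bar's side, about 60 mm outside the bar; origin under their middle
- usb_stick: bystander: usb stick, 52 x 18 x 8 mm, lying on the -y side near the connector head; origin under its middle

How it is judged (in metres and radians):
On the way, in this order (a step that is already met when the one before it is completed fails the run):
1. the gate is held open by a finger on the press bar while the sled is still before it (value of joint gate_angle above 0.38 rad and contact force between the fingers and gate above 0.5 N and x of sled in the frame of dock below -0.053 m), for 0.1 s.
2. the sled is pushed through under the gate while the finger still holds the bar down (value of joint gate_angle above 0.32 rad and contact force between the fingers and gate above 0.3 N and x of sled in the frame of dock between -0.04 and 0.04 m), for 0.1 s.
At the end, for the whole second after the job is handed in: the sled lies flat in the slide within 5 mm of its stop against the connector head, at rest, and the gate is shut behind it (within 0.05 rad) (x of sled in the frame of dock above 0.058 m and z of sled in the frame of dock below 0.007 m and angle between the x axis of sled and the x axis of dock, either way round below 0.06 rad and value of joint gate_angle below 0.05 rad and linear speed of sled below 0.01 m/s); the robot touches nothing.
It fails at once if the gate and the sled touch each other (more than 1.5 N) (contact force between gate and sled above 1.5 N).
It fails at once if the sled is lifted or tipped out of the slide (z of sled in the frame of dock above 0.014 m or angle between sled's own z axis and vertical above 0.15 rad).
It fails at once if the sled is rammed (more than 30 N from the fingers) (contact force between the fingers and sled above 30 N).
It fails at once if a bystander is moved more than 25 mm (distance of any of screw_dish, driver_red, flux_tub, tweezers, usb_stick from where it was at the start of the episode above 0.025 m).
It also fails if it takes over 38 s, if anything falls off the work surface, if the arm or the gripper's body presses on something with over 40 N, if the wrist force passes 120 N, or if a joint passes its speed limit or range.

## Robot

A 7-joint arm with a two-finger parallel gripper is mounted at the origin on a cart in front of the work surface, level with it; the furniture and walls round the work are solid. World frame = base frame: x ahead of the robot, y to its left, z up, the work surface at z = 0. Lengths are in m, angles in degrees, forces in N, time in s.
With the tool pointing down it reaches from about 0.425 to 0.875 m from the base axis. Payload 4.7 kg.
Tool frame: the origin (TCP) lies midway between the tips of the shut fingers; the grasp point (between the pads) lies 19 mm behind it; y points along the fingers, x is the direction in which the jaws open and shut, and the axes are right-handed (so a half turn about y gives the same grasp; the last joint's range is limited). The gripper opens to 87 mm and grips with 3 to 60 N. Pads are 19 mm wide; open, the fingers measure 117 mm over their backs; the gripper's body (75 mm by 190 mm) begins 51 mm behind the grasp point.
Start: joints at [70.709, 18.392, -4.016, 83.108, 1.295, 78.541, -3.26], TCP at [0.223, -0.61, 0.223] pointing down, gripper open.
Joint ranges: [-163.93, 163.93], [-17.29, 119.83], [-79.2, 71.16], [3.27, 140.29], [-89.18, 269.18], [5.43, 117.66], [-154.24, 154.24]. Speed limits (degrees/s): [147.25, 147.25, 180, 180, 180, 180, 180].

## Interface

Orientations are given as [roll, pitch, yaw] about the fixed x, y, z axes, in that order (R = Rz(yaw) Ry(pitch) Rx(roll)).
In Python, from cell import env gives the robot as it stands.
- The arm moves only by the tool carry_out, never from a script. Its argument "targets" is a list of rows, each a list of 2 entries, a list of its own where there are three numbers: the shift along the tool's x, y, z in mm, then the turn, a rotation vector about the tool's x, y, z in degrees. A call has 1 to 12 rows; each row shifts and turns the commanded pose from where the row before left it, along the tool's axes as they then stand; what a row does not reach is not made up. A row lasts 1/10 s, in which the tool goes at most 50 mm and 8.59 degrees, less where a joint would pass 70% of its speed; a pose out of reach is approached as far as the arm can. A call with a gripper value outside its range is refused whole. "jaw" is the opening, from 0 (shut) to 1 (fully open), set as the call begins (left out, the last holds). The fingers move at their own pace and stop on an object; "squeeze" is the grip in N (left out, the last holds). Time passes only in rows, so rows that do not move let the fingers close. It gives the time, the measured TCP pose, the force and the opening at its end, in the units of the state.
- env.get_obs(): the state, without advancing time (a new reading comes with each control period).
- env.read_camera(name): name is "scene" or "top"; returns the picture (400x640x3 uint8, red, green, blue); there is no depth.
- env.get_calibration(name): a dict with "fx", "fy", "cx", "cy" (pixels), "R" (3x3) and "t" (3): a world point X has camera coordinates R X + t. Camera axes: x right, y down, z forward; pixel columns grow to the right and rows downward; lengths in m; the calibration is good to about 2 mm. A picture is of the moment at which its call begins. get_calibration takes no time and is no camera call.
- env.sign_off(): hands the job in, once; it reports no verdict.
Trained networks look in the newest picture that a camera, given by its name, has taken for a name from the list of things; names that differ only in an ending like _2 or _b are one class to them, and where a whole thing is asked for, a point or a joint stands for the part that bears it (a point fixed in the world has none). Each returns a list of dicts, best first, with "p" (0 to 1); they miss things now and then, are a little off and sometimes report something else, mostly with a low value. They report only what shows in the picture. A call takes as long as a camera call.
- env.outline_of(camera, label): "mask" (400x640 bool, what is visible of it) and "xy" ([column, row] in pixels, amid what is visible of it).
The state is a dict: "time_s": time; "qpos": joint angles; "joint_velocities": joint speeds; "effort": joint torques, N m; "tool_pos": TCP position; "tool_rot": TCP orientation; "force": force on the tool from outside, world axes, zero at the start; "wrist_torque": the same for the moment, N m; "grip_width": finger opening in m.
Only numpy, scipy, OpenCV 4.12 (cv2) and the standard library are available. Lean on these libraries where they do the work, as an engineer would, in place of code of your own. Each camera call takes 0.05 s, during which the arm holds its last target.

## Working session

There is one attempt and no reset: what is moved stays moved. The work goes in short steps, Python scripts to look and compute and a tool call to move; the robot and the scene stay as the last step left them, time stands still between calls to the robot, and variables do not carry over. Pictures are saved under pics/ and viewed, and the job is handed in when it is done.

Besides the shell and the picture viewer there is one more tool, called after "Request:" in YAML: its name, and indented under it one key for each argument. carry_out: Moves the arm, as the interface text tells. Its arguments: {"type":"object","properties":{"targets":{"type":"array","items":{"type":"array"}},"jaw":{"type":"number"},"squeeze":{"type":"number"}},"required":["targets"]}

```bash
ls; mkdir -p pics; python3 - <<'E'
from cell import env
import cv2
o=env.get_obs();print(o)
for n in("scene","top"):
    im=env.read_camera(n);cv2.imwrite(f"pics/{n}0.png",im[...,::-1]);print(n,env.get_calibration(n))
E
```

```text
pics
{'time_s': 0.0, 'qpos': array([70.70720785, 18.4403302 , -4.01541751, 83.17392592,  1.29445612,
       78.53951915, -3.25937964]), 'joint_velocities': array([ 0.03535307,  0.03826272, -0.04208756,  0.01115538,  0.06281385,
       -0.03558456,  0.00168059]), 'effort': array([ 9.75880430e-04, -4.91290784e+01, -4.03595427e-01, -3.12524736e+01,
       -6.41063601e-02,  4.37052338e-02,  1.71541378e-04]), 'tool_pos': array([ 0.22315522, -0.6099189 ,  0.22145563]), 'tool_rot': array([-90.00512506,   0.10856608, -69.89708098]), 'force': array([-0.01144163,  0.4642907 , -0.12496943]), 'wrist_torque': array([ 0.00467393, -0.01918154, -0.02368953]), 'grip_width': 0.08710342690921162}
scene {'fx': 382.1142641481222, 'fy': 382.1142641481222, 'cx': 325.62395949779665, 'cy': 193.5150302552698, 'R': array([[ 0.63290272, -0.77409156,  0.01471035],
       [-0.37631093, -0.3241681 , -0.86793152],
       [ 0.6766271 ,  0.54378056, -0.49646598]]), 't': array([-0.32048265,  0.27742219,  0.5164443 ])}
top {'fx': 510.27449161060764, 'fy': 510.27449161060764, 'cx': 319.2033569301336, 'cy': 202.50323406831902, 'R': array([[ 0.02275335, -0.99970435,  0.00857352],
       [-0.99033107, -0.02371221, -0.13668252],
       [ 0.13684541, -0.00538064, -0.9905778 ]]), 't': array([0.01736025, 0.57470976, 0.9144906 ])}
```

View pics/scene0.png

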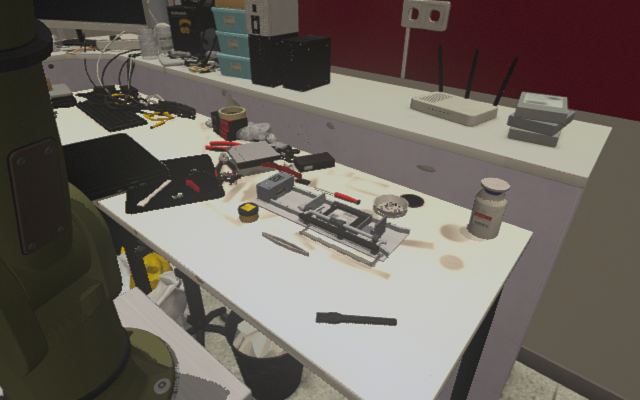

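View pics/top0.png

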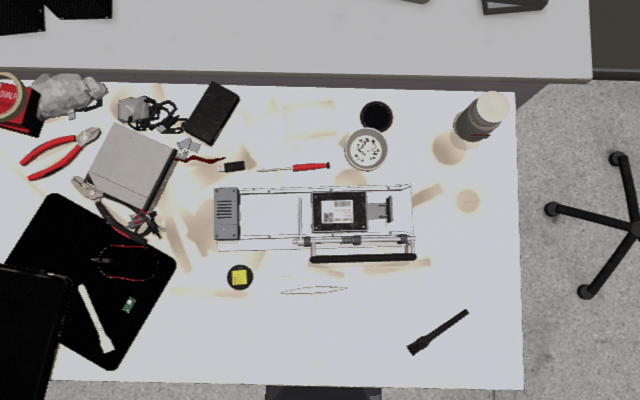

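```bash
python3 - <<'E'
from cell import env
import cv2,numpy as np
im=env.read_camera("top");
c=im[165:285,200:430];cv2.imwrite("pics/topz.png",cv2.resize(c,None,fx=3.4,fy=3.4,interpolation=cv2.INTER_CUBIC)[...,::-1])
s=env.read_camera("scene");c=s[165:275,230:430];cv2.imwrite("pics/scz.png",cv2.resize(c,None,fx=4,fy=4,interpolation=cv2.INTER_CUBIC)[...,::-1])
for cam in("top","scene"):
  for l in["dock","gate","sled","bar_middle","bar_outer_end","bar_gate_end","push_face","gate_shaft","slide_entry"]:
    for d in env.outline_of(cam,l)[:2]:
        m=d["mask"];ys,xs=np.nonzero(m)
        r=cv2.minAreaRect(np.c_[xs,ys].astype(np.float32)) if len(xs) else None
        print(cam,l,round(d["p"],2),np.round(d["xy"],1),m.sum(),xs.min(),xs.max(),ys.min(),ys.max(),r)
print(env.get_obs()["time_s"])
E
```

```text
top dock 0.61 [299.1 227.3] 10353 214 416 183 262 ((314.4886779785156, 224.00027465820312), (77.5936050415039, 201.5615997314453), 88.69805145263672)
top gate 0.67 [354.7 252.6] 1450 294 416 200 262 ((352.16644287109375, 245.7890167236328), (128.305908203125, 54.565338134765625), 18.13018798828125)
top gate 0.39 [231.1 169. ] 217 218 244 161 170 ((231.0, 165.5), (9.0, 26.0), 90.0)
top sled 0.83 [343.  208.6] 2743 312 392 190 232 ((351.77374267578125, 210.85354614257812), (41.51176834106445, 80.30236053466797), 88.40885925292969)
top bar_middle 0.69 [352.  259.4] 1473 295 416 200 262 ((352.240478515625, 245.86300659179688), (128.82986450195312, 55.353660583496094), 17.818889617919922)
top bar_outer_end 0.72 [352.6 253.1] 1553 294 416 197 263 ((351.1623229980469, 244.9144287109375), (131.118408203125, 57.85472869873047), 19.041231155395508)
top bar_gate_end 0.59 [357.  255.3] 1489 295 416 199 262 ((352.1416320800781, 245.17051696777344), (128.82986450195312, 55.99967956542969), 17.818889617919922)
top push_face 0.93 [346.2 212.6] 2821 311 392 189 232 ((351.68084716796875, 210.382171630
[... 1394 characters left out ...]
.197265625), (68.29301452636719, 25.669742584228516), 16.69924545288086)
scene gate_shaft 0.67 [318.9 217. ] 4723 253 409 172 261 ((329.5000305175781, 215.5), (159.03257751464844, 43.09314727783203), 24.775136947631836)
scene gate_shaft 0.55 [327.7 225.3] 1154 298 385 192 250 ((339.5000305175781, 227.00003051757812), (91.04930877685547, 35.29527282714844), 38.65980529785156)
scene slide_entry 0.74 [315.3 216.5] 4517 253 409 172 260 ((329.945556640625, 215.1856689453125), (158.8231201171875, 41.576385498046875), 24.193206787109375)
scene slide_entry 0.23 [326.8 224.3] 1132 298 385 192 250 ((343.43817138671875, 219.13917541503906), (94.52873229980469, 33.81102752685547), 23.96249008178711)
1.1
```

View pics/topz.png

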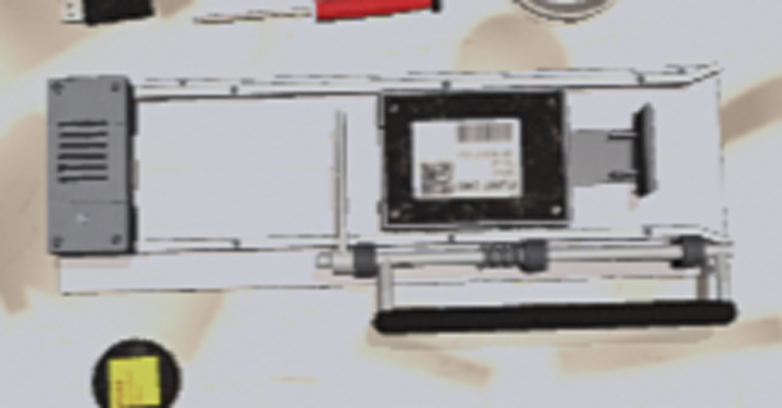

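View pics/scz.png

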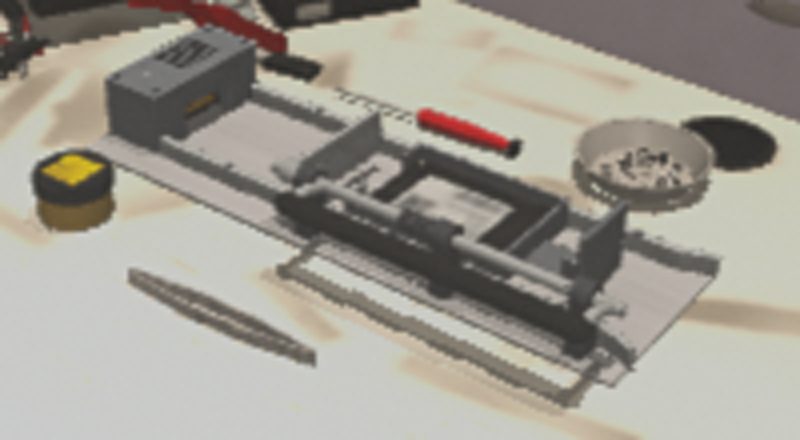

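```bash
cat > h.py <<'E'
from cell import env
import cv2,numpy as np
from scipy.optimize import least_squares
def proj(n,X):
    c=env.get_calibration(n);p=np.atleast_2d(X)@np.array(c["R"]).T+c["t"]
    return np.c_[c["fx"]*p[:,0]/p[:,2]+c["cx"],c["fy"]*p[:,1]/p[:,2]+c["cy"]]
def d2w(P,pts):
    x,y,a=P;pts=np.atleast_2d(pts);c,s=np.cos(a),np.sin(a)
    return np.c_[x+c*pts[:,0]-s*pts[:,1],y+s*pts[:,0]+c*pts[:,1],pts[:,2]]
E
cat > fit.py <<'E'
from h import *
z=lambda u,v:((u+.5)/3.4-.5+200,(v+.5)/3.4-.5+165)
pts=[((0.116,-.048,.046),z(127,79)),((.116,.048,.046),z(130,253)),((-.215,.060,0.004),z(721,283)),((-.114,.09,.046),z(556,316.5))]
D=np.array([p[0] for p in pts]);U=np.array([p[1] for p in pts])
f=lambda P:(proj("top",d2w(P,D))-U).ravel()
r=least_squares(f,[.6,-.0,1.57],loss='soft_l1')
P=r.x;print(P,np.rad2deg(P[2]));print(r.fun.reshape(-1,2))
np.save("P.npy",P)
L=[]
for q in [(.116,-.048,.046),(.116,.048,.046),(-.215,.06,.0),(-.215,-.06,.0),(0,.056,.040),(-.205,.09,.053),(-.023,.09,.053),(-.2,0,.004),(0,-.026,.016),(0,.03,.016),(.116,.048,0)]: L.append(q)
for n,(x0,y0,k,w,h) in {"top":(200,165,3.4,230,120),"scene":(230,165,4,200,110)}.items():
    im=cv2.imread(f"pics/{n}0.png");c=cv2.resize(im[y0:y0+h,x0:x0+w],None,fx=k,fy=k,interpolation=cv2.INTER_CUBIC)
    for p in proj(n,d2w(P,L)):
        cv2.drawMarker(c,tuple(int(v) for v in ((p-[x0,y0]+.5)*k-.5)),(0,0,255),cv2.MARKER_CROSS,10,1)
    cv2.imwrite(f"pics/{n}_ov.png",c)
# sled: body back top edge u~570 at z=.024, front 379, plate rear top u~655 v 103..195 z .048
c=env.get_calibration("top");R=np.array(c["R"]);t=np.array(c["t"]);C=-R.T@t
def ray(uv,zz):
    d=R.T@[(uv[0]-c["cx"])/c["fx"],(uv[1]-c["cy"])/c["fy"],1];return C+d*(zz-C[2])/d[2]
def w2d(X): 
    co,s=np.cos(P[2]),np.sin(P[2]);e=X[:2]-P[:2];return np.array([co*e[0]+s*e[1],-s*e[0]+co*e[1]])*1000
for nm,u,v,zz in [("front",379,160,.024),("back",570,160,.024),("plate top rear",656,150,.048),("head face",129,165,.046),("baseend",721,190,.004),("plate far",650,103,.048),("plate near",650,195,.048),("blade top?",341,180,.04),("tub",136,380,.029),("barL",375,321,.046),("barR",737,312,.046)]:
    print(nm,w2d(ray(z(u,v),zz)).round(1))
E
python3 fit.py
```

```text
[0.55322275 0.0658165  1.60206169] 91.7913736288448
[[ 0.61284564 -0.27200175]
 [-0.9669365   0.15314005]
 [ 1.07771246 -2.35780796]
 [-0.60481663  3.45456018]]
front [-20.4  -4.5]
back [-126.9   -3.7]
plate top rear [-171.4   -5.9]
head face [ 1.154e+02 -1.000e-01]
baseend [-214.5   11.8]
plate far [-168.8  -31.8]
plate near [-167.4   18.6]
blade top? [0.4 8.3]
tub [112.6 115.7]
barL [-17.8  85.3]
barR [-212.9   82.1]
```

View pics/top_ov.png

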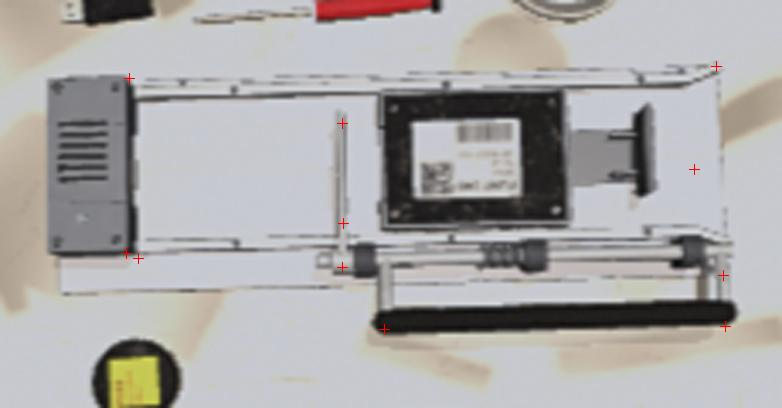

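View pics/scene_ov.png

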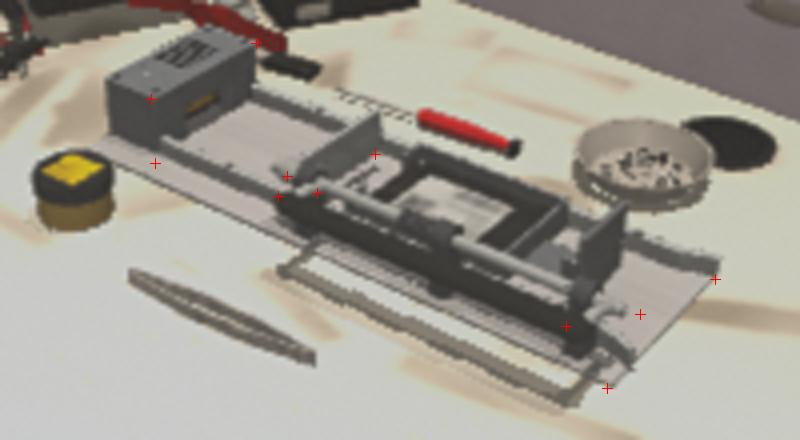

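```bash
python3 - <<'E'
import cv2
a=cv2.imread("pics/scene0.png")
cv2.imwrite("pics/s1.png",cv2.resize(a[165:225,245:335],None,fx=8,fy=8,interpolation=cv2.INTER_CUBIC))
cv2.imwrite("pics/s2.png",cv2.resize(a[195:270,325:415],None,fx=8,fy=8,interpolation=cv2.INTER_CUBIC))
a=cv2.imread("pics/top0.png")
cv2.imwrite("pics/t1.png",cv2.resize(a[180:270,205:305],None,fx=6,fy=6,interpolation=cv2.INTER_CUBIC))
cv2.imwrite("pics/t2.png",cv2.resize(a[180:270,330:430],None,fx=6,fy=6,interpolation=cv2.INTER_CUBIC))
E
```

```text
(no output)
```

View pics/s1.png

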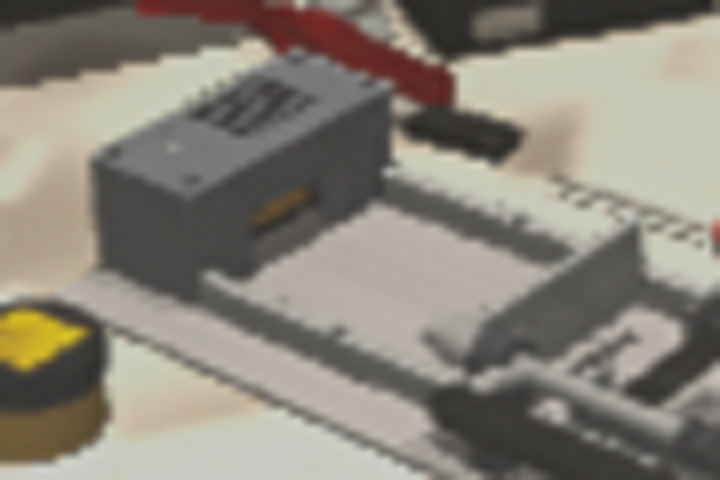

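View pics/s2.png

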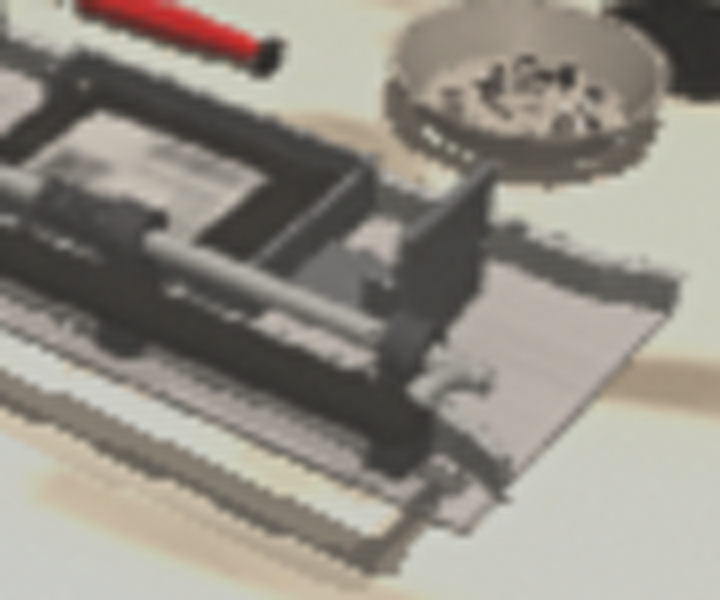

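View pics/t1.png

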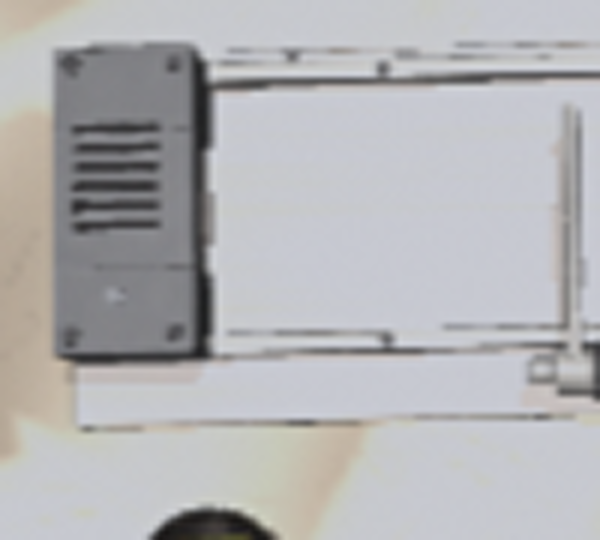

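View pics/t2.png

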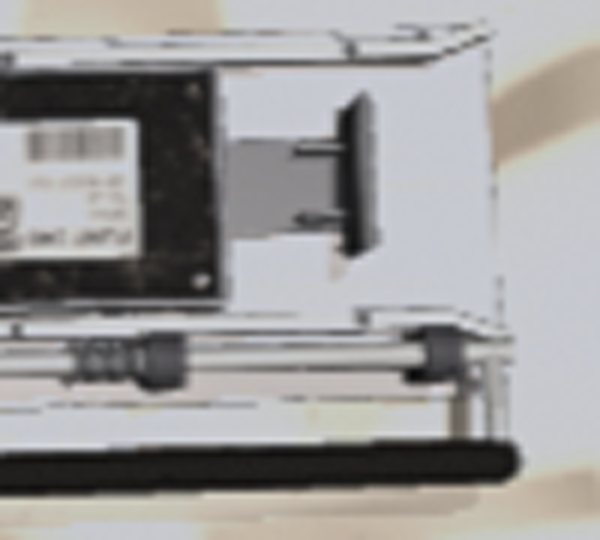

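```bash
cat > fit2.py <<'E'
from h import *
T=[((.116,-.048,.046),(237.4,187.5)),((.116,.048,.046),(238,239)),]
TL=[ # line points: (dock y,z, px) constrain v only
 (.060,.004,(218,251.3)),(.060,.004,(303.3,249.5)),(.060,.004,(330,248)),(.060,.004,(403,246.3)),(.09,.046,(330,258.3)),(.09,.046,(413.3,257)),(.09,.046,(310.3,259.4))]
TX=[(-.215,.004,(412,190)),(-.215,.004,(413.2,235))]
S=[((.116,.048,.046),(269,189.6)),((.116,-.048,.046),(293.75,175.6)),((.116,.048,.004),(269.4,202.1)),((-.215,.06,.002),(382.75,261.9)),((-.215,-.06,.003),(409,234))]
def f(P,full=False):
    r=[]
    for d,u in T: r+=list(proj("top",d2w(P,d))[0]-u)
    for y,z,u in TL:
        q=[proj("top",d2w(P,(x,y,z)))[0] for x in(-.2,.1)]
        k=(u[0]-q[0][0])/(q[1][0]-q[0][0]); r.append(q[0][1]+k*(q[1][1]-q[0][1])-u[1])
    for x,z,u in TX:
        q=[proj("top",d2w(P,(x,y,z)))[0] for y in(-.05,.05)]
        k=(u[1]-q[0][1])/(q[1][1]-q[0][1]); r.append(q[0][0]+k*(q[1][0]-q[0][0])-u[0])
    for d,u in S: r+=list(P[3:5]*0+proj("scene",d2w(P[:3],d))[0]-u)
    return np.array(r)
g=lambda P:f(np.r_[P,0,0][:3].tolist()+[0,0] if False else P)
def ff(P):
    r=[];return f(P)
class A: pass
import types
def f2(P): 
    global S
    return f3(P)
E
sed -i 's/list(P\[3:5\]\*0+proj/list(proj/; s/def f(P,full=False)/def f(P)/; /^g=/,$d' fit2.py
cat >> fit2.py <<'E'
r=least_squares(f,[.55,.066,1.6],loss='soft_l1')
P=r.x;print(P,np.rad2deg(P[2]));print(r.fun.round(1)); np.save("P.npy",P)
n=len(T)*2+len(TL)+2
for sl in (slice(0,n),slice(n,None)):
    q=least_squares(lambda p:f(p)[sl],P);print(q.x,np.rad2deg(q.x[2]),q.fun.round(1))
E
python3 fit2.py
```

```text
[0.55367853 0.06427669 1.60664191] 92.05380086292001
[ 0.9  0.2 -0.1  0.3 -4.  -3.3 -2.1 -1.4  2.8  3.   2.  -0.4  0.1 -1.1
  0.2  0.3  0.2 -0.5  2.4 -0.1 -0.8  0.6 -0.6]
[0.55300705 0.0644809  1.62063083] 92.85530690357697 [ 0.4  1.4  0.1  1.5 -2.5 -3.  -2.2 -2.4  2.8  1.8  2.2 -0.8  0.3]
[0.55493086 0.06451012 1.59547514] 91.41399184132636 [-0.6 -0.3  1.  -0.1  0.   1.9 -0.8 -0.7  0.5 -0.3]
```

```bash
python3 - <<'E'
s=open("fit2.py").read()
a=s.index(" (.060,.004,(218");b=s.index(" (.09,.046") if " (.09,.046" in s else s.index("(.09,.046")
s=s[:a]+" (-.0405,.016,(240.8,194.7)),(-.0405,.016,(330,191.3)),(-.0405,.016,(401,190)),(0,.024,(349,211)),(0,.048,(391,209.2)),"+s[b:]
s=s.replace(",((-.215,.06,.002),(382.75,261.9))","")
open("fit3.py","w").write(s)
E
python3 fit3.py; python3 - <<'E'
s=open("fit.py").read()
a=s.index("pts=[");b=s.index("L=[]")
s=s[:a]+'P=np.load("P.npy")\n'+s[b:]
open("fit4.py","w").write(s)
E
python3 fit4.py
```

```text
[0.55614858 0.06485481 1.61931404] 92.779860006884
[ 0.3 -0.4 -0.  -0.3 -1.1  0.1 -0.3  0.4 -0.3  1.1  0.2  0.5 -0.9  0.2
 -0.8  0.   0.2 -0.1 -0.2  2.3  1.1 -1.9]
[0.55604404 0.064666   1.62206324] 92.93737777930048 [ 0.4 -0.1  0.1 -0.1 -0.9  0.1 -0.5  0.3 -0.5  1.1 -0.   0.5 -0.9  0.3]
front [-19.3  -1.2]
back [-125.8    1.4]
plate top rear [-1.703e+02 -1.000e-01]
head face [116.5   0.8]
baseend [-213.2   18.4]
plate far [-168.2  -26. ]
plate near [-166.    24.4]
blade top? [ 1.6 11.2]
tub [115.7 116.6]
barL [-15.2  88.5]
barR [-210.4   88.7]Traceback (most recent call last):
  File "fit3.py", line 22, in <module>
    q=least_squares(lambda p:f(p)[sl],P);print(q.x,np.rad2deg(q.x[2]),q.fun.round(1))
    return func(*args, **kwargs)
    result = trf(vector_fun.fun, vector_fun.jac, x0, f0, J0, lb, ub, ftol, xtol,
                 gtol, max_nfev, x_scale, loss_function, tr_solver,
                 tr_options.copy(), verbose, callback=callback_wrapped)
    return trf_no_bounds(
        fun, jac, x0, f0, J0, ftol, xtol, gtol, max_nfev, x_scale,
        loss_function, tr_solver, tr_option
[... 828 characters left out ...]
s, **self.kwargs))
                      ~~~~~~~~^^^^^^^^^^^^^^^^^^^^^^^^^^^^^^
    return np.atleast_1d(self.fun(x))
                         ~~~~~~~~^^^
    return self.f(x, *self.args, **self.kwargs)
           ~~~~~~^^^^^^^^^^^^^^^^^^^^^^^^^^^^^^
  File "fit3.py", line 22, in <lambda>
    q=least_squares(lambda p:f(p)[sl],P);print(q.x,np.rad2deg(q.x[2]),q.fun.round(1))
                             ~^^^
  File "fit3.py", line 9, in f
    for d,u in T: r+=list(proj("top",d2w(P,d))[0]-u)
                          ~~~~^^^^^^^^^^^^^^^^
  File "h.py", line 5, in proj
    c=env.get_calibration(n);p=np.atleast_2d(X)@np.array(c["R"]).T+c["t"]
ValueError: time passes only in moves, steps and waits
```

View pics/scene_ov.png

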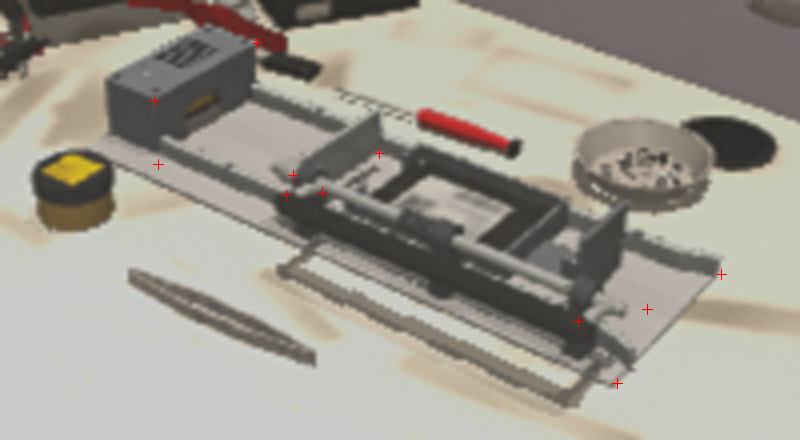

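View pics/top_ov.png

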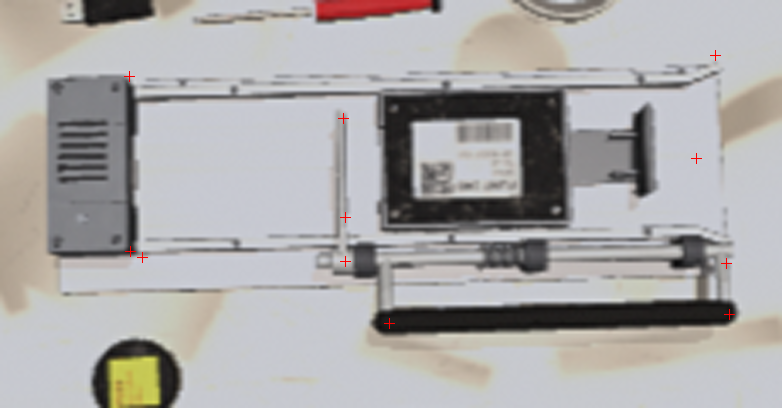

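```bash
python3 - <<'E'
from h import *
o=env.get_obs();p=np.array(o["tool_pos"]);yaw=o["tool_rot"][2]
P=np.array([.5561,.0648,np.deg2rad(92.8)])
tgt=d2w(P,(-.184,.044,.13))[0];print(tgt)
dd=(tgt-p)/12*1000;dyaw=(2.8-yaw)/12
print(dd,dyaw,np.linalg.norm(dd))
rows=[]
for k in range(12):
    a=np.deg2rad(yaw+dyaw*k)
    rows.append([[round(float(dd[0]*np.cos(a)+dd[1]*np.sin(a)),1),round(float(-dd[2]),1),round(float(-dd[0]*np.sin(a)+dd[1]*np.cos(a)),1)],[0,round(-dyaw,2),0]])
print(rows)
E
```

```text
[ 0.52114089 -0.12112972  0.13      ]
[24.81316113 40.77586357 -7.71508473] 6.058157134844478 48.35169642519237
[[[-29.8, 7.7, 37.3], [0, np.float64(-6.06), 0]], [[-25.7, 7.7, 40.2], [0, np.float64(-6.06), 0]], [[-21.3, 7.7, 42.7], [0, np.float64(-6.06), 0]], [[-16.6, 7.7, 44.7], [0, np.float64(-6.06), 0]], [[-11.8, 7.7, 46.2], [0, np.float64(-6.06), 0]], [[-6.9, 7.7, 47.2], [0, np.float64(-6.06), 0]], [[-1.9, 7.7, 47.7], [0, np.float64(-6.06), 0]], [[3.2, 7.7, 47.6], [0, np.float64(-6.06), 0]], [[8.2, 7.7, 47.0], [0, np.float64(-6.06), 0]], [[13.1, 7.7, 45.9], [0, np.float64(-6.06), 0]], [[17.9, 7.7, 44.3], [0, np.float64(-6.06), 0]], [[22.5, 7.7, 42.1], [0, np.float64(-6.06), 0]]]
```

Request:
carry_out:
  targets:
    - [[-30,8,37],[0,-6,0]]
    - [[-26,8,40],[0,-6,0]]
    - [[-21,8,43],[0,-6,0]]
    - [[-17,8,45],[0,-6,0]]
    - [[-12,8,46],[0,-6,0]]
    - [[-7,8,47],[0,-6,0]]
    - [[-2,8,47],[0,-6,0]]
    - [[3,8,47],[0,-6,0]]
    - [[8,8,47],[0,-6,0]]
    - [[13,8,46],[0,-6,0]]
    - [[18,8,44],[0,-6,0]]
    - [[22,8,42],[0,-6,0]]
  jaw: 0.84

```text
time_s: 2.3
tool_pos: [0.5222, -0.122, 0.1267]
tool_rot: [-90.1, -0.1, 2.3]
force: [-0.8, -0.9, 0.3]
grip_width: 0.073
```

Request:
carry_out:
  targets:
    - [[0,0,0],[0,0,0]]
    - [[0,0,0],[0,0,0]]

```text
time_s: 2.5
tool_pos: [0.5215, -0.1221, 0.1264]
tool_rot: [-90.0, 0.0, 2.3]
force: [0.1, -0.6, 0.3]
grip_width: 0.0734
```

```bash
cat > st.py <<'E'
from h import *
import sys
P=np.array([.5561,.0648,np.deg2rad(92.8)])
o=env.get_obs();p=np.array(o["tool_pos"])
co,s=np.cos(P[2]),np.sin(P[2]);e=p[:2]-P[:2]
F=o["force"]
print("t",o["time_s"],"dock xyz mm",(1000*np.array([co*e[0]+s*e[1],-s*e[0]+co*e[1],p[2]])).round(1),"rot",np.round(o["tool_rot"],2),"F dock",np.round([co*F[0]+s*F[1],-s*F[0]+co*F[1],F[2]],2),"w",round(o["grip_width"],4))
if len(sys.argv)>1:
    k=sys.argv[1]
    im=env.read_camera("top")[...,::-1];cv2.imwrite(f"pics/t_{k}.png",cv2.resize(im[150:300,190:450],None,fx=3,fy=3,interpolation=cv2.INTER_CUBIC))
    im=env.read_camera("scene")[...,::-1];cv2.imwrite(f"pics/s_{k}.png",cv2.resize(im[100:280,230:430],None,fx=3.3,fy=3.3,interpolation=cv2.INTER_CUBIC))
E
python3 st.py a
```

```text
t 2.5 dock xyz mm [-185.    43.6  126.4] rot [-8.999e+01  2.000e-02  2.260e+00] F dock [-0.63 -0.1   0.3 ] w 0.0734
```

View pics/s_a.png

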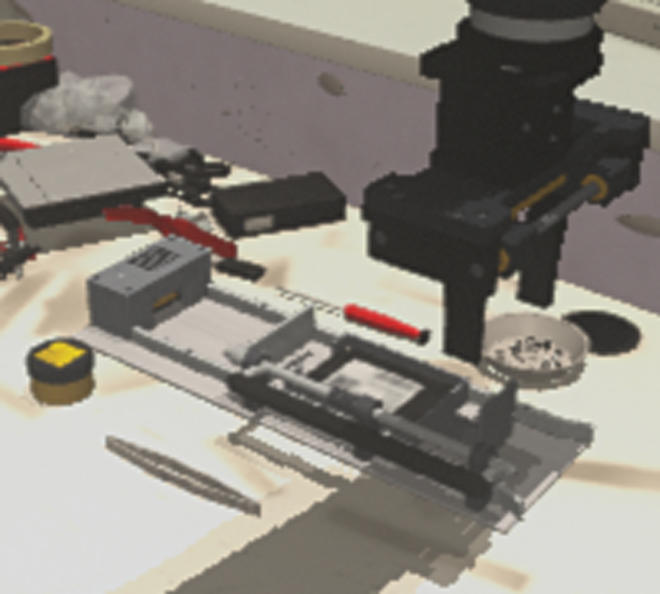

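View pics/t_a.png

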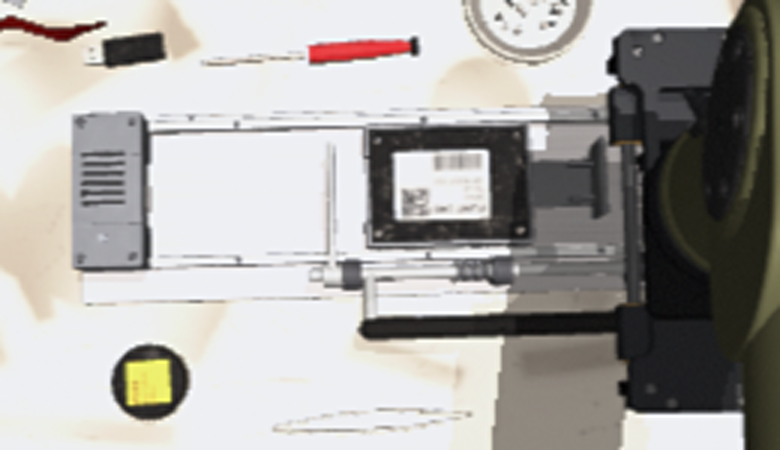

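```bash
python3 - <<'E'
from h import *
P=np.array([.5561,.0648,np.deg2rad(92.8)])
q=[(-.185+dx,y,.1264) for y in(.0802,.095,.007,-.008) for dx in(-.0095,.0095)]
for n,(x0,y0,k,w,h) in {"top":(190,150,3,0,0),"scene":(230,100,3.3,0,0)}.items():
    print(n,((proj(n,d2w(P,q))-[x0,y0]+.5)*k-.5).round(0).tolist())
im=cv2.imread("pics/s_a.png");cv2.imwrite("pics/s_a2.png",cv2.resize(im[200:400,350:600],None,fx=3,fy=3))
E
```

```text
top [[680.0, 301.0], [646.0, 302.0], [681.0, 328.0], [647.0, 329.0], [673.0, 171.0], [639.0, 172.0], [672.0, 145.0], [638.0, 146.0]]
scene [[480.0, 360.0], [451.0, 349.0], [467.0, 371.0], [437.0, 360.0], [541.0, 309.0], [513.0, 300.0], [553.0, 299.0], [525.0, 290.0]]
```

View pics/s_a2.png

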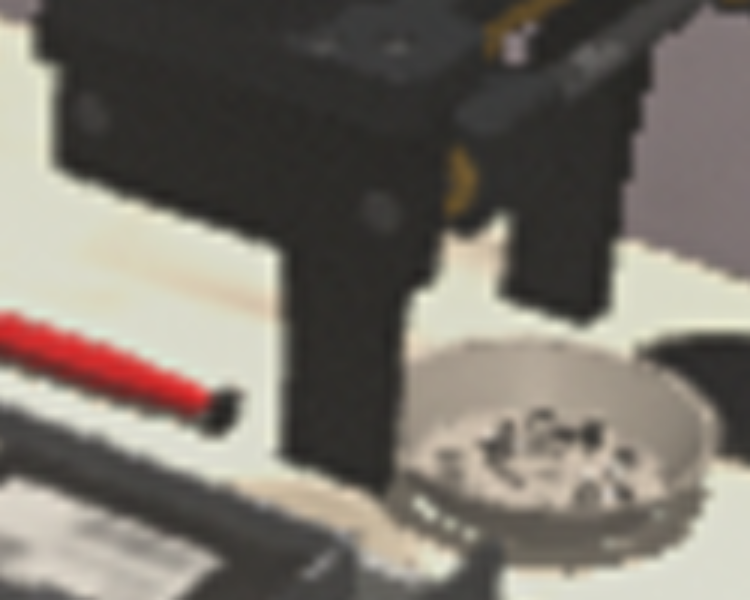

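Request:
carry_out:
  targets:
    - [[0,30,0],[0,-0.5,0]]
    - [[0,25,0],[0,0,0]]
    - [[0,11,0],[0,0,0]]
    - [[0,0,0],[0,0,0]]
    - [[0,0,0],[0,0,0]]
  jaw: 0.92

```text
time_s: 3.1
tool_pos: [0.5217, -0.1243, 0.0614]
tool_rot: [-90.0, -0.1, 2.5]
force: [0.1, 0.3, 0.2]
grip_width: 0.0799
```

```bash
python3 st.py b
```

```text
t 3.1 dock xyz mm [-187.2   43.6   61.4] rot [-9.003e+01 -6.000e-02  2.520e+00] F dock [ 0.29 -0.07  0.21] w 0.0799
```

View pics/s_b.png

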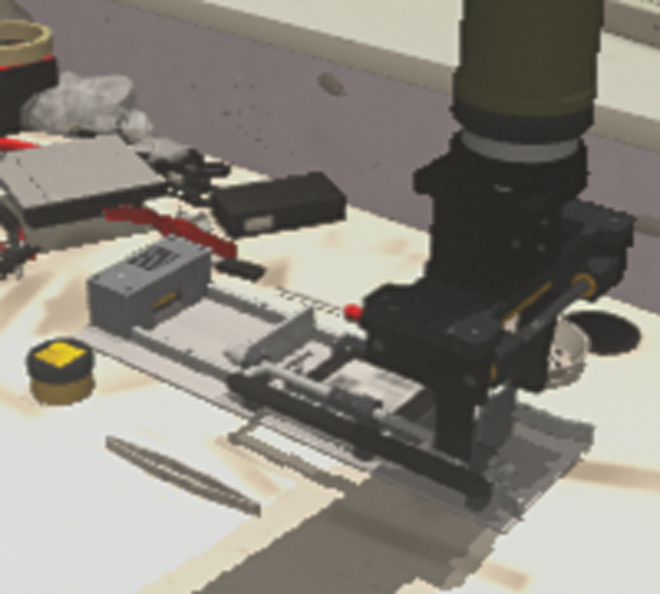

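```bash
python3 - <<'E'
import cv2
a=cv2.imread("pics/s_b.png");cv2.imwrite("pics/s_b2.png",cv2.resize(a[370:540,380:600],None,fx=3.4,fy=3.4))
E
```

```text
(no output)
```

View pics/s_b2.png

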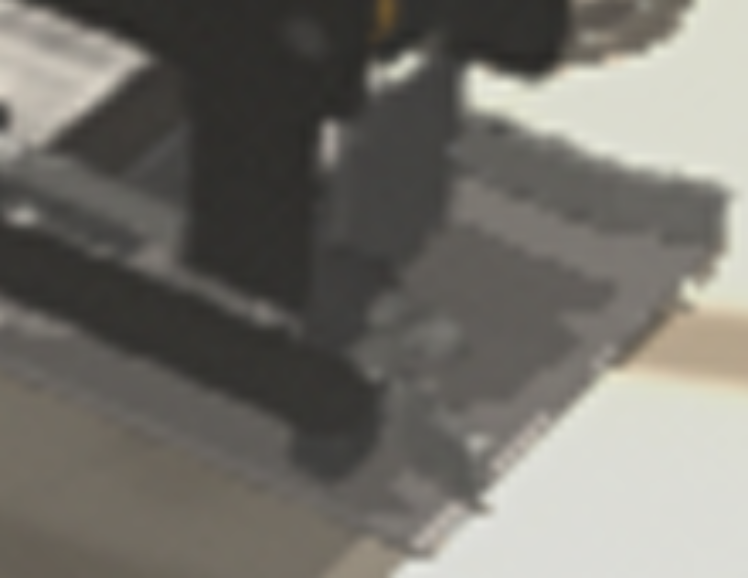

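```bash
python3 - <<'E'
from h import *
P=np.array([.5561,.0648,np.deg2rad(92.8)])
def m(q): return (((proj("scene",d2w(P,q))-[230,100]+.5)*3.3-.5-[380,370])*3.4).round(0).tolist()
for y in(.083,.088,.093,.098): print(y,m([(-.198,y,.0614),(-.176,y,.0614)]))
print("bartop",m([(-.198,.09,.053),(-.176,.09,.053),(-.212,.09,.046)]))
print("bar sil",m([(-.187,.09-.007*np.sin(t),.046+.007*np.cos(t)) for t in np.arange(0,1.5,.3)]))
E
```

```text
0.083 [[320.0, 300.0], [210.0, 254.0]]
0.088 [[305.0, 313.0], [195.0, 267.0]]
0.093 [[290.0, 327.0], [180.0, 280.0]]
0.098 [[275.0, 341.0], [165.0, 294.0]]
bartop [[295.0, 358.0], [186.0, 311.0], [363.0, 422.0]]
bar sil [[240.0, 335.0], [247.0, 330.0], [252.0, 329.0], [256.0, 332.0], [258.0, 337.0]]
```

Request:
carry_out:
  targets:
    - [[0,5,1],[0,0,0]]
    - [[0,5,1],[0,0,0]]
    - [[0,4,0],[0,0,0]]
    - [[0,4,0],[0,0,0]]
    - [[0,0,0],[0,0,0]]

```text
time_s: 3.7
tool_pos: [0.5207, -0.1215, 0.0419]
tool_rot: [-90.0, 0.1, 2.6]
force: [-1.4, -1.1, 1.9]
grip_width: 0.0801
```

```bash
python3 st.py
```

```text
t 3.7 dock xyz mm [-184.4   44.5   41.9] rot [-8.999e+01  6.000e-02  2.600e+00] F dock [-1.04  1.48  1.9 ] w 0.0801
```

Request:
carry_out:
  targets:
    - [[0,3,0],[0,0,0]]
    - [[0,3,0],[0,0,0]]
    - [[0,1,0],[0,0,0]]
    - [[0,0,0],[0,0,0]]

```text
time_s: 4.1
tool_pos: [0.5215, -0.1214, 0.0355]
tool_rot: [-90.0, -0.0, 2.6]
force: [-0.4, -0.9, 2.5]
grip_width: 0.0802
```

```bash
python3 st.py c
```

```text
t 4.1 dock xyz mm [-184.3   43.7   35.5] rot [-9.0e+01 -3.0e-02  2.6e+00] F dock [-0.91  0.4   2.53] w 0.0802
```

View pics/s_c.png

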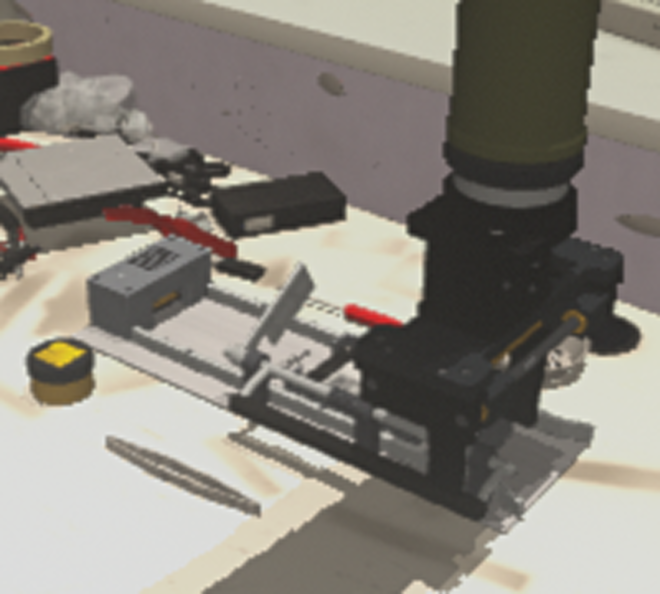

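View pics/t_c.png

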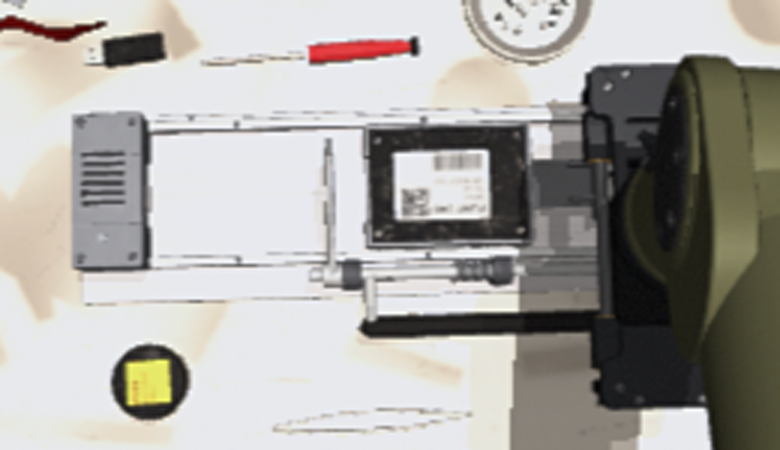

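Request:
carry_out:
  targets:
    - [[0,1,1],[0,0,0]]
    - [[0,0,1],[0,0,0]]
    - [[0,0,2],[0,0,0]]
    - [[0,0,2],[0,0,0]]
    - [[0,0,3],[0,0,0]]
    - [[0,0,3],[0,0,0]]
    - [[0,0,0],[0,0,0]]

```text
time_s: 4.9
tool_pos: [0.5208, -0.109, 0.0347]
tool_rot: [-90.0, -0.0, 2.6]
force: [0.9, -3.3, 3.7]
grip_width: 0.0804
```

```bash
python3 st.py d
```

```text
t 4.9 dock xyz mm [-171.8   43.7   34.7] rot [-9.00e+01 -2.00e-02  2.63e+00] F dock [-3.3  -0.77  3.68] w 0.0804
```

View pics/t_d.png

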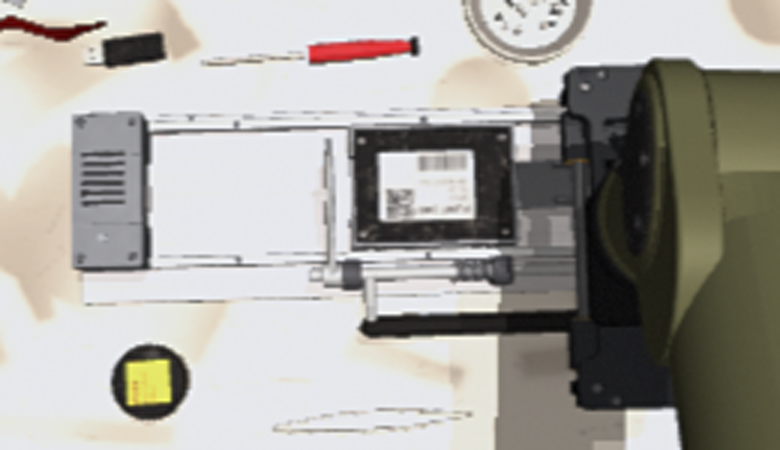

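Request:
carry_out:
  targets:
    - [[0,0,4],[0,0,0]]
    - [[0,0,5],[0,0,0]]
    - [[0,0,5],[0,0,0]]
    - [[0,0,5],[0,0,0]]
    - [[0,0,5],[0,0,0]]
    - [[0,0,5],[0,0,0]]
    - [[0,0,5],[0,0,0]]
    - [[0,0,5],[0,0,0]]
    - [[0,0,5],[0,0,0]]
    - [[0,0,4],[0,0,0]]
    - [[0,0,2],[0,0,0]]
    - [[0,0,0],[0,0,0]]

```text
time_s: 6.2
tool_pos: [0.5184, -0.0588, 0.0345]
tool_rot: [-90.0, -0.0, 2.6]
force: [1.3, -2.6, 3.3]
grip_width: 0.0804
```

```bash
python3 st.py e
```

```text
t 6.2 dock xyz mm [-121.6   43.7   34.5] rot [-8.997e+01 -1.000e-02  2.630e+00] F dock [-2.68 -1.14  3.25] w 0.0804
```

View pics/t_e.png

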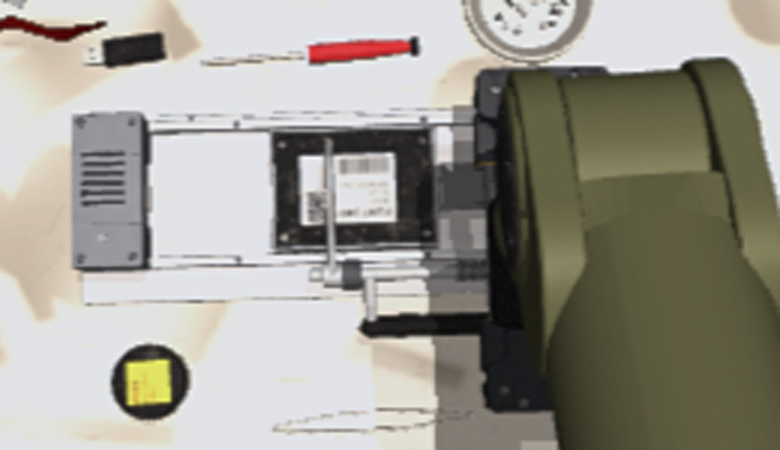

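View pics/s_e.png

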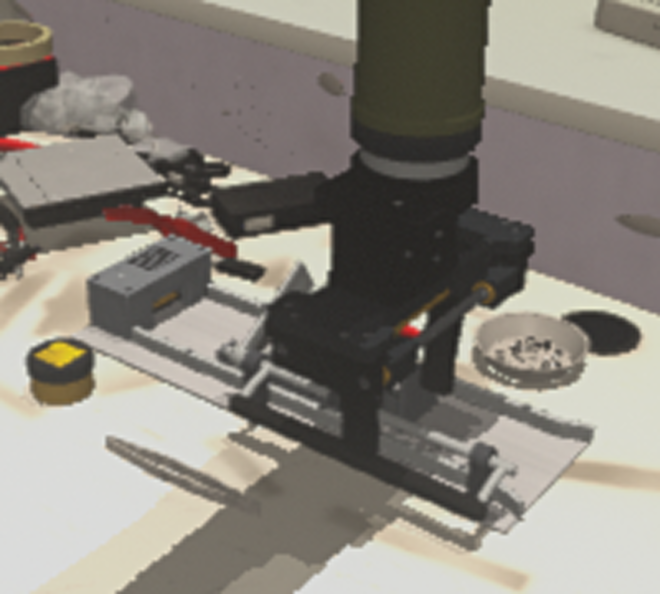

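Request:
carry_out:
  targets:
    - [[0,0,4],[0,0,0]]
    - [[0,0,5],[0,0,0]]
    - [[0,0,5],[0,0,0]]
    - [[0,0,5],[0,0,0]]
    - [[0,0,5],[0,0,0]]
    - [[0,0,5],[0,0,0]]
    - [[0,0,5],[0,0,0]]
    - [[0,0,5],[0,0,0]]
    - [[0,0,5],[0,0,0]]
    - [[0,0,5],[0,0,0]]
    - [[0,0,4],[0,0,0]]
    - [[0,0,2],[0,0,0]]

```text
time_s: 7.5
tool_pos: [0.5157, -0.0039, 0.0344]
tool_rot: [-90.0, 0.0, 2.6]
force: [-0.3, -3.1, 2.9]
grip_width: 0.0803
```

```bash
python3 st.py f
```

```text
t 7.5 dock xyz mm [-66.6  43.7  34.4] rot [-8.999e+01  2.000e-02  2.640e+00] F dock [-3.11  0.49  2.92] w 0.0803
```

View pics/t_f.png

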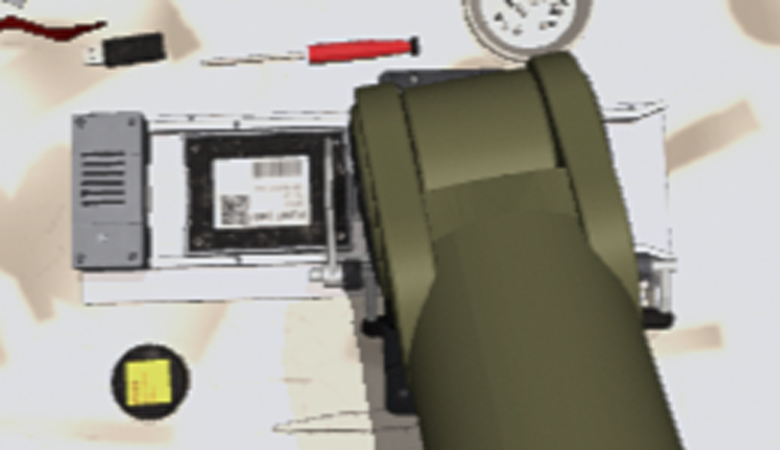

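View pics/s_f.png

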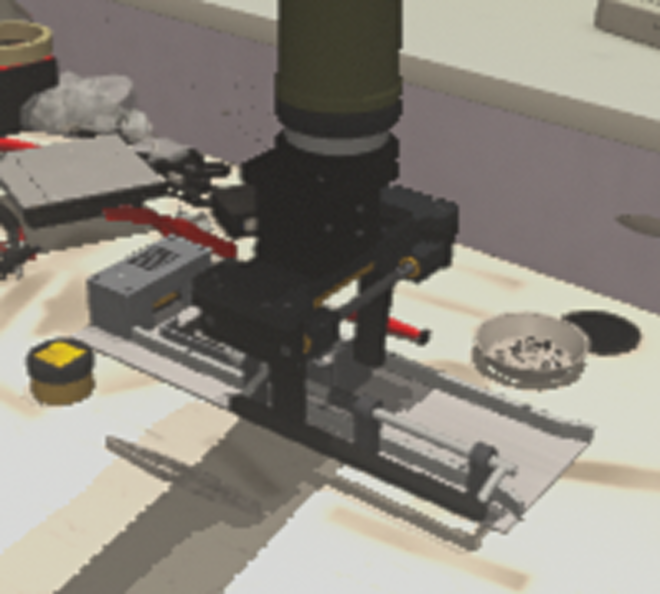

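Request:
carry_out:
  targets:
    - [[0,0,3],[0,0,0]]
    - [[0,0,3],[0,0,0]]
    - [[0,0,3],[0,0,0]]
    - [[0,0,3],[0,0,0]]
    - [[0,0,2],[0,0,0]]
    - [[0,0,1],[0,0,0]]
    - [[0,0,0],[0,0,0]]

```text
time_s: 8.3
tool_pos: [0.5151, 0.0109, 0.0345]
tool_rot: [-90.0, 0.0, 2.6]
force: [0.5, -1.3, 2.7]
grip_width: 0.08
```

Request:
carry_out:
  targets:
    - [[0,0,1],[0,0,0]]
    - [[0,0,1],[0,0,0]]
    - [[0,0,1],[0,0,0]]

```text
time_s: 8.6
tool_pos: [0.515, 0.0134, 0.0344]
tool_rot: [-90.0, 0.0, 2.6]
force: [0.4, -2.9, 1.7]
grip_width: 0.0796
```

```bash
python3 st.py g
```

```text
t 8.6 dock xyz mm [-49.4  43.6  34.4] rot [-9.001e+01  1.000e-02  2.590e+00] F dock [-2.91 -0.3   1.72] w 0.0796
```

View pics/t_g.png

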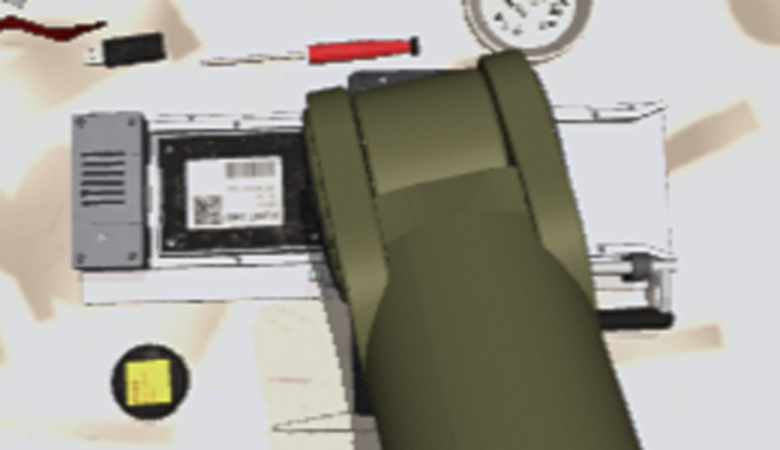

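Request:
carry_out:
  targets:
    - [[0,0,1],[0,0,0]]
    - [[0,0,1],[0,0,0]]
    - [[0,0,1],[0,0,0]]

```text
time_s: 9.0
tool_pos: [0.5149, 0.0165, 0.0345]
tool_rot: [-90.0, 0.0, 2.6]
force: [0.4, -3.2, 1.2]
grip_width: 0.0799
```

Request:
carry_out:
  targets:
    - [[0,0,1],[0,0,0]]
    - [[0,0,1],[0,0,0]]

```text
time_s: 9.2
tool_pos: [0.5148, 0.0179, 0.0345]
tool_rot: [-90.1, 0.0, 2.6]
force: [0.2, -5.7, 2.1]
grip_width: 0.0803
```

Request:
carry_out:
  targets:
    - [[0,0,0.5],[0,0,0]]
    - [[0,0,0.5],[0,0,0]]

```text
time_s: 9.4
tool_pos: [0.5148, 0.018, 0.0345]
tool_rot: [-90.1, 0.0, 2.5]
force: [-0.4, -5.7, 2.2]
grip_width: 0.08
```

```bash
python3 st.py h
```

```text
t 9.4 dock xyz mm [-44.7  43.6  34.5] rot [-9.01e+01  2.00e-02  2.54e+00] F dock [-5.64  0.64  2.25] w 0.08
```

View pics/t_h.png

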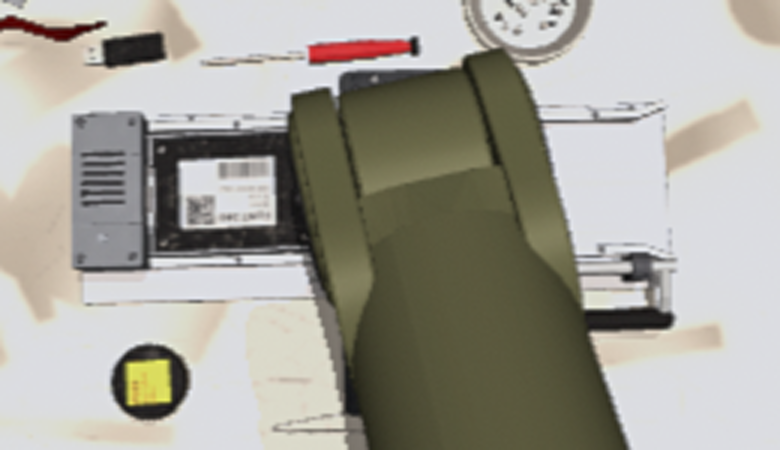

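Request:
carry_out:
  targets:
    - [[0,0,1],[0,0,0]]
    - [[0,0,0],[0,0,0]]

```text
time_s: 9.7
tool_pos: [0.5147, 0.0181, 0.0346]
tool_rot: [-90.2, 0.0, 2.5]
force: [-0.7, -7.0, 2.3]
grip_width: 0.08
```

Request:
carry_out:
  targets:
    - [[0,0,1],[0,0,0]]
    - [[0,0,0],[0,0,0]]

```text
time_s: 9.9
tool_pos: [0.5147, 0.0182, 0.0346]
tool_rot: [-90.2, 0.0, 2.4]
force: [-0.9, -9.3, 3.2]
grip_width: 0.08
```

```bash
python3 - <<'E'
from h import *
im=env.read_camera("top")[...,::-1];cv2.imwrite("pics/t_i.png",cv2.resize(im[180:250,210:310],None,fx=7,fy=7,interpolation=cv2.INTER_CUBIC))
P=np.array([.5561,.0648,np.deg2rad(92.8)])
q=[(.116,-.03,.024),(.116,.03,.024),(.116,-.03,.004),(.116,-.03,.046)]
print(((proj("top",d2w(P,q))-[210,180]+.5)*7-.5).round(1))
E
```

```text
[[209.8 132.2]
 [210.9 352.9]
 [220.3 142.7]
 [197.7 120.2]]
```

View pics/t_i.png

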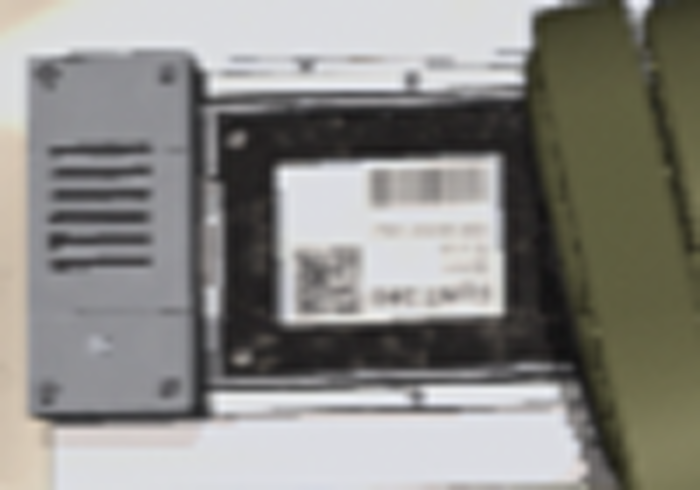

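Request:
carry_out:
  targets:
    - [[0,0,-2],[0,0,0]]
    - [[0,0,-3],[0,0,0]]
    - [[0,0,-4],[0,0,0]]
    - [[0,-3,-1],[0,0,0]]
    - [[0,-4,0],[0,0,0]]
    - [[0,-4,0],[0,0,0]]
    - [[0,-4,0],[0,0,0]]
    - [[0,-6,0],[0,0,0]]
    - [[0,-10,0],[0,0,0]]
    - [[0,-10,0],[0,0,0]]
    - [[0,-10,0],[0,0,0]]
    - [[0,-10,0],[0,0,0]]

```text
time_s: 11.15
tool_pos: [0.5153, 0.0113, 0.0966]
tool_rot: [-90.0, -0.0, 2.6]
force: [-0.1, -0.2, 0.2]
grip_width: 0.0805
```

Request:
carry_out:
  targets:
    - [[0,-20,-10],[0,0,0]]
    - [[0,-20,-35],[0,0,0]]
    - [[0,-20,-40],[0,0,0]]
    - [[0,-20,-40],[0,0,0]]
    - [[0,0,-40],[0,0,0]]
    - [[0,0,0],[0,0,0]]
    - [[0,0,0],[0,0,0]]

```text
time_s: 11.85
tool_pos: [0.5224, -0.1544, 0.1758]
tool_rot: [-90.0, 0.0, 2.4]
force: [-0.6, 0.4, -0.1]
grip_width: 0.08
```

```bash
python3 st.py j
```

```text
t 11.85 dock xyz mm [-217.3   44.4  175.8] rot [-89.97   0.     2.45] F dock [ 0.46  0.58 -0.07] w 0.08
```

View pics/t_j.png

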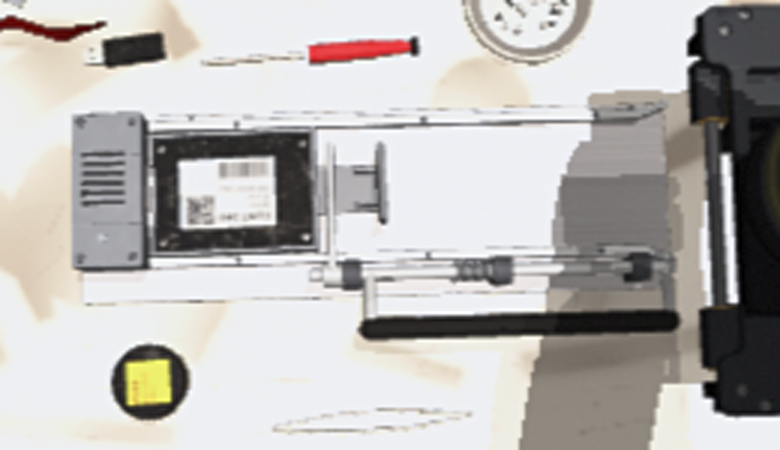

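View pics/s_j.png

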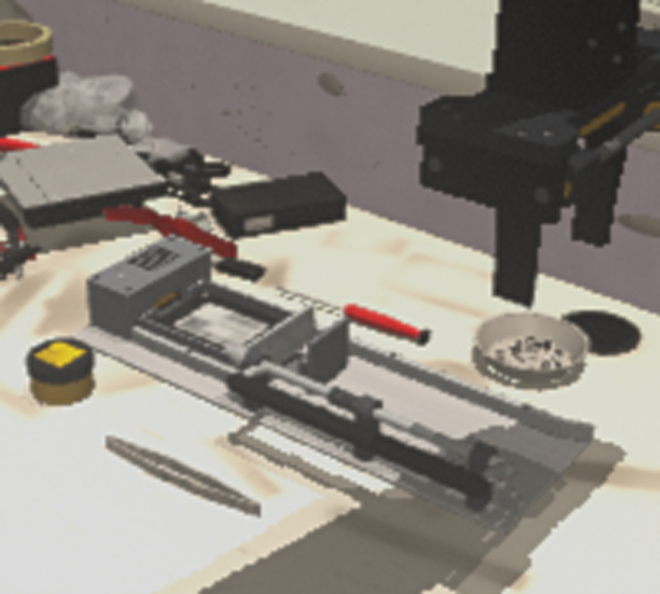

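```bash
python3 -c "
from cell import env
print(env.sign_off(), env.get_obs()['time_s'])"
```

```text
the job is handed in; nothing more can be done
the job is handed in; nothing more can be done
```

The drive is loaded and the job is handed in. The sled is home against the connector head and the gate has dropped shut behind it. Sign-off reports no verdict, so the result rests on my own checks.

**What I did:** With the jaws at 80 mm, one finger pressed the bar until its tip was 34–35 mm above the bench (vertical force 1–4 N). The other finger then pushed the sled about 136 mm by its plate. Near the end I slowed to 0.5–1 mm steps until it stalled against the head at about 9 N, well under the 30 N limit. Then I backed the finger off about 7 mm, let the bar up and moved the arm clear, at about 12 s of the 38 s.

**Last checks:**
- **Sled position:** both the tool travel and the top image put the sled origin at about dock x = +0.063 to +0.065; home is +0.063.
- **Gate and surroundings:** both images show the gate shut behind the sled body with the push plate outside it. The bystanders in view look unmoved. The force reading after retreat was about zero.

**Checks that disagreed or stayed uncertain:**
- The front edge of the base plate did not fit a dock centred on the slide; it was about 5 mm off. I dropped it and used the rails, bar, head and sled instead.
- A light strip about 3 mm wide shows between the drive and the head. I took it to be the tray's front wall, because the sled stalled hard there.
- I did not measure the gate angle directly; I inferred it from the bar height and the images.

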